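# Hang the slide rack on the dip stainer

## Task

Load the dip stainer: swing up the folded wire bail of the slide rack, lift the rack out of its draining tray and hang it by the middle of the bail on the stainer's hook, pressed in past the spring gate so that it rests on the hook's seat with the gate closed again above it. Keep the rack upright and leave it hanging level, do not force the hook, and leave the bottles, slide box and marker on the bench where they are.

Things in the scene. Friction and masses are not known exactly. Their poses are not given: they have to be found in the camera images.
- rack: Steel slide-staining rack with ten glass slides standing on edge, 80 (x) x 102 (y, over the bail's pivots) x 42 mm high without its bail, about 0.22 kg. Origin at the centre of its underside, z up, y along the bail's pivot axis. It starts standing in the tray with about 6 mm play all round; the tops of the slides are 33 mm above the origin.
- bail (a joint): Hinge of the rack's wire bail, rad: 0 = upright, positive = folded to the rack's +x side; stops at +-1.2. It stays where it is put (friction about 0.02 N m). Its pivots are 36 mm above the rack's origin, in line with it. One 5 mm round steel wire: two legs at y = +-49 mm and a crossbar.
- bail_mid (a point): Middle of the bail's crossbar, on the wire's axis; its y runs along the crossbar, its z points away from the pivots. The crossbar has straight shoulders at |y| = 15 to 43 mm, 72 mm from the pivots, and a flat-topped kink in the middle (|y| < 8 mm) that stands 5 mm farther out, 77 mm from the pivots; there it hangs on a hook.
- tray: White draining tray, 112 x 138 mm, 26 mm high, floor 4 mm thick, fixed to the bench, in which the rack stands. Origin at the centre of its underside.
- stainer: White dip stainer, fixed to the bench. Origin on the worktop straight under the middle of the hook's seat; x points from hook to column, z up. A lift arm comes forward (-x) from the column and ends in the hook, all at y = 0. Its height is NOT measured: the hook's seat is anywhere from 190 to 240 mm above the bench, so look or feel for it. It does not give under 50 N.
- column_front (a point): Foot of the stainer's column front face, at x = 152 mm on the bench; the column is 120 mm wide (y) and 328 mm high. On it the lift's carriage block, 60 mm wide, front face at x = 133 mm. From there to x = 18 mm runs the lift arm, 14 mm wide, its top 6 mm above the hook's seat, its underside 8 mm below the seat, like the hook's own underside.
- bath_mid (a point): Middle of the rim of the steel bath (129 x 146 mm, rim 62 mm high), straight under the hook. The hook: flat floor (seat) 8 mm wide in y; upturned round nose at x = -18.5 to -10.5 mm, 8 mm thick, leaning out to -22.5 mm at its top, 38 mm above the seat; shoulder at x = 12 to 21 mm, 35 mm above the seat. The mouth between them is open upwards but for the gate.
- gate (a joint): Spring gate of the hook, rad: a 4 mm rod hinged on the shoulder 29 mm above the seat at x = 13.5 mm, reaching 23.5 mm to the nose. 0 = closed, level; grows as its free end is pushed down into the mouth (to 1.45). It springs back up (0.06 N m closed, 0.13 fully down: some 4 to 10 N at the bail) and cannot open upwards. A bail merely laid on it stays on top.
- stain_bottle: Brown stain bottle with blue cap, 51 mm wide, 113 mm tall; bystander. Origin at the centre of its underside.
- immersion_oil: Small brown dropper bottle, 33 mm wide, 96 mm tall; bystander. Origin at the centre of its underside.
- slide_box: Flat blue slide box, 92 x 99 x 32 mm; bystander. Origin at the centre of its underside.
- marker: Red-and-white marker pen, 135 mm long, 16 mm thick, lying; bystander. Origin at the middle of its underside.

How it is judged:
By the outcome, as a careful person would: the job done as asked, in the order asked, and still so for the second after the job is handed in, with the robot touching nothing.
It also fails if it takes over 72 s, if anything falls off the work surface, if the arm or the gripper's body presses on something with over 40 N, if the wrist force passes 120 N, or if a joint passes its speed limit or range.

## Robot

A 6-joint arm with a two-finger parallel gripper is mounted at the origin on a cart in front of the work surface, level with it; the furniture and walls round the work are solid. World frame = base frame: x ahead of the robot, y to its left, z up, the work surface at z = 0. Lengths are in m, angles in rad, forces in N, time in s.
With the tool pointing down it reaches from about 0.3 to 0.775 m from the base axis. Payload 14.6 kg.
Tool frame: the origin (TCP) lies at the centre of the arm's flange, where the gripper is bolted on; the fingertips stand 199 mm ahead of it and the grasp point (between the pads) lies 180 mm ahead of it; z points along the fingers, y is the line along which they close (so a half turn about z gives the same grasp; the last joint's range is limited). The gripper opens to 94 mm and grips with 3 to 60 N. Pads are 16 mm wide; open, the fingers measure 119 mm over their backs; the gripper's body (75 mm by 177 mm) begins 78 mm behind the grasp point.
Start: joints at [-1.311, 0.3, 1.521, -0, 1.321, -0.067], TCP at [0.177, -0.521, 0.405] pointing down, gripper open.
Joint ranges: [-3.03, 3.03], [-0.79, 2.21], [0.23, 2.52], [-1.04, 4.18], [0, 3.07], [-2.55, 2.55]. Speed limits (rad/s): [2.22, 2.22, 2.57, 3.14, 3.14, 3.14].

## Interface

Orientations are given as [roll, pitch, yaw] about the fixed x, y, z axes, in that order (R = Rz(yaw) Ry(pitch) Rx(roll)).
In Python, from station import ctrl gives the robot as it stands. The module is installed in compiled form; this text tells all that it offers.
- The arm moves only by the tool servo_tool, never from a script. Its argument "motion" is a list of rows, each a list of 5 numbers: the closure, from 0 (fully open) to 1 (shut), then the shift along the world's x, y, z in cm, then the turn about the world's z in degrees. A call has 1 to 20 rows; each row is the pose to reach, as a shift and turn from the pose commanded when the call began; what a row does not reach only later rows make up. A row lasts 1/8 s, in which the tool goes at most 62.5 mm and 10.7 degrees, less where a joint would pass 70% of its speed; a pose out of reach is approached as far as the arm can. A call with a gripper value outside its range is refused whole. The fingers move at their own pace and stop on an object; "squeeze" is the grip in N (left out, the last holds). Time passes only in rows, so rows that repeat a pose let the fingers close. It gives the time, the measured TCP pose, the force, the opening and the grip force at its end, in the units of the state.
- ctrl.get_obs(): the state, without advancing time (a new reading comes with each control period).
- ctrl.camera(name): name is "scene" or "top"; returns a dict with "image" (480x640x3 uint8, red, green, blue), "fx", "fy", "cx", "cy" (pixels), "camera_from_world" (4x4, takes a point from world to camera coordinates). Camera axes: x right, y up, looking along -z (the intrinsics and any distortion apply to the point x, -y, -z); pixel columns grow to the right and rows downward; lengths in m; the calibration is good to about 2 mm. A picture is of the moment at which its call begins. There is no depth.
- ctrl.hand_in(): hands the job in; it is judged then, once.
The state is a dict: "time_s": time; "qpos": joint angles; "joint_vel": joint speeds; "tau": joint torques, N m; "ee_pos": TCP position; "eef_rot": TCP orientation; "force": force on the tool from outside, world axes, zero at the start; "moment": the same for the moment, N m; "grip_width": finger opening in m; "grip_force": force on a finger pad.
Only numpy, scipy, OpenCV 4.12 (cv2) and the standard library are available. Lean on these libraries where they do the work, as an engineer would, in place of code of your own. Each camera call takes 0.05 s, during which the arm holds its last target. There are 200 camera calls.

## Working session

There is one attempt and no reset: what is moved stays moved. The work goes in short steps, Python scripts to look and compute and a tool call to move; the robot and the scene stay as the last step left them, time stands still between calls to the robot, and variables do not carry over. Pictures are saved under pics/ and viewed, at most 10 in all, crops included, and the job is handed in when it is done.

Besides the shell and the picture viewer there is one more tool, called after "Call:" as name(argument=value, ...), one argument or row to a line, values as JSON. servo_tool: Moves the arm, as the interface text tells. Its arguments: {"type":"object","properties":{"motion":{"type":"array","items":{"type":"array","items":{"type":"number"}}},"squeeze":{"type":"number"}},"required":["motion"]}

```bash
mkdir -p pics; python3 - <<'E'
from station import ctrl
import cv2,numpy as np
for n in("scene","top"):
    c=ctrl.camera(n); cv2.imwrite(f"pics/{n}0.png",c["image"][:,:,::-1])
    T=c["camera_from_world"]; print(n,c["fx"],c["fy"],c["cx"],c["cy"],[k for k in c]); print(np.round(T,4).tolist(), -T[:3,:3].T@T[:3,3])
print(ctrl.get_obs())
E
```

```text
scene 554.8265981017703 554.8265981017703 311.4000882290275 249.41745410250053 ['image', 'fx', 'fy', 'cx', 'cy', 'camera_from_world']
[[-0.6608, -0.7503, 0.0201, 0.3178], [0.435, -0.361, 0.8249, -0.3901], [-0.6117, 0.5538, 0.5649, -1.1564], [0.0, 0.0, 0.0, 1.0]] [-0.3276752   0.738088    0.96859475]
top 536.071305380777 536.071305380777 314.67075885425373 239.43137267521752 ['image', 'fx', 'fy', 'cx', 'cy', 'camera_from_world']
[[-0.0079, -0.9999, -0.0153, -0.0324], [0.9823, -0.0106, 0.1871, -0.551], [-0.1872, -0.0135, 0.9822, -1.3431], [0.0, 0.0, 0.0, 1.0]] [ 0.28949536 -0.05645627  1.42180367]
{'time_s': 0.1, 'qpos': array([-1.31060547e+00,  3.00398726e-01,  1.52151492e+00,  1.52436321e-05,
        1.32067193e+00, -6.66459978e-02]), 'joint_vel': array([ 0.00068327, -0.00161644, -0.00257496,  0.00080202,  0.00219777,
        0.00100017]), 'tau': array([ 7.13068366e-04, -5.32645297e+01, -3.53278971e+01,  7.09955301e-02,
        2.35056173e-02, -5.92326342e-05]), 'ee_pos': array([ 0.17654366, -0.5208649 ,  0.40415391]), 'eef_rot': array([-3.14060292e+00, -8.08581210e-05,  3.26833031e-01]), 'force': array([-0.75830356,  0.32460571,  0.46010606]), 'moment': array([-0.05734339, -0.06264326,  0.05979839]), 'grip_force': 0.0, 'grip_width': 0.09417189428689011}
```

View pics/scene0.png

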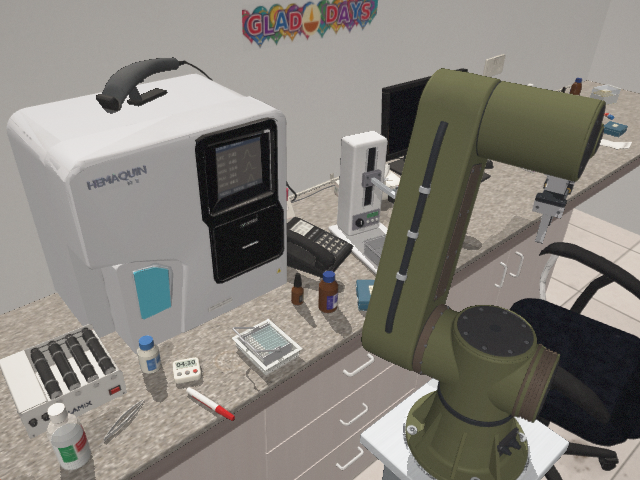

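View pics/top0.png

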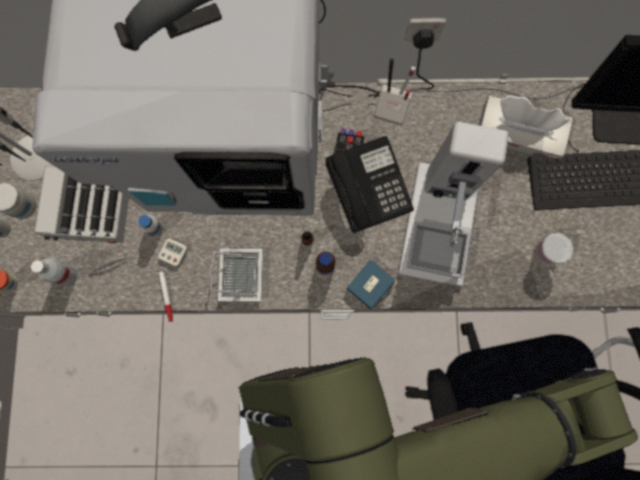

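The scene view shows the rack and tray at about (267,345) and the stainer at (365,200). In the top view the tray is at about (240,275), the hook end at about (457,245) and the column at about (478,150).

```bash
cat > h.py <<'E'
import numpy as np, cv2
from station import ctrl
def cam(n): return ctrl.camera(n)
def proj(c,P):
    T=c["camera_from_world"]; q=np.atleast_2d(P)@T[:3,:3].T+T[:3,3]
    return np.c_[c["cx"]+c["fx"]*q[:,0]/-q[:,2], c["cy"]-c["fy"]*q[:,1]/-q[:,2]]
def ray(c,u,v):
    T=c["camera_from_world"]; d=T[:3,:3].T@np.array([(u-c["cx"])/c["fx"],-(v-c["cy"])/c["fy"],-1]); return -T[:3,:3].T@T[:3,3],d
def at_z(c,u,v,z):
    o,d=ray(c,u,v); return o+d*(z-o[2])/d[2]
def tri(c1,p1,c2,p2):
    o1,d1=ray(c1,*p1);o2,d2=ray(c2,*p2)
    s=np.linalg.lstsq(np.c_[d1,-d2],o2-o1,rcond=None)[0]; a,b=o1+s[0]*d1,o2+s[1]*d2
    return (a+b)/2,np.linalg.norm(a-b)
def crop(im,x,y,w,h,f): return cv2.resize(im[y:y+h,x:x+w,::-1],None,fx=f,fy=f,interpolation=cv2.INTER_CUBIC)
E
python3 - <<'E'
from h import *
s=cv2.imread("pics/scene0.png")[:,:,::-1];t=cv2.imread("pics/top0.png")[:,:,::-1]
a=np.hstack([crop(s,225,310,80,60,5),crop(t,200,240,80,60,5)])
b=np.hstack([crop(s,330,140,80,60,5),crop(t,420,180,80,60,5)])
cv2.imwrite("pics/z0.png",np.vstack([a,b]))
E
```

```text
(no output)
```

View pics/z0.png

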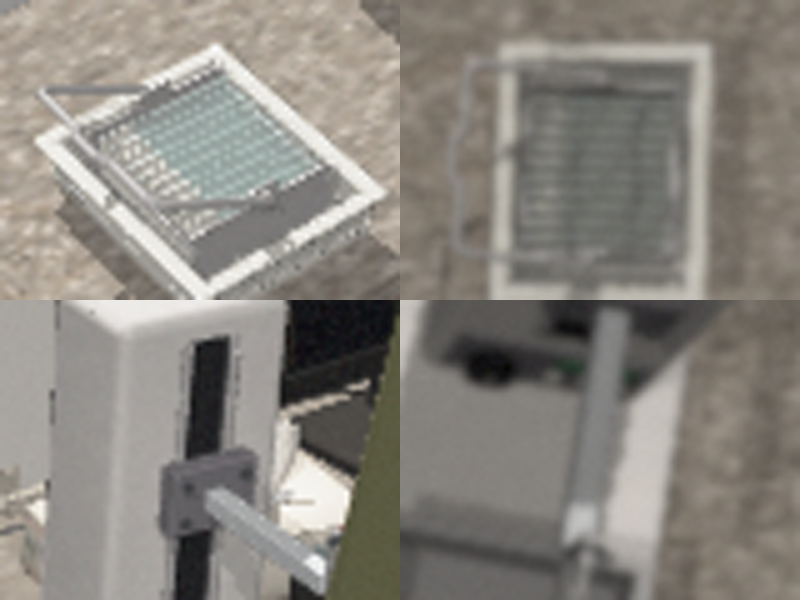

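The crop shows the bail folded towards world +y. Its corners in the top view are at about (213.6,253) and (212,290), and in the scene view at about (234,328.4) and (256,351). The arm's hook is hidden in the scene view, but the top view shows its line.

```bash
python3 - <<'E'
from h import *
np.set_printoptions(precision=4,suppress=True)
s=cam("scene");t=cam("top")
for p in [(232.6,338),(268,319),(302,348.6),(266.6,369.4)]: print("tray s",at_z(s,*p,.026))
for p in [(220.6,248.4),(262.4,248.4),(219,299),(260,299)]: print("tray t",at_z(t,*p,.026))
print("far",tri(s,(234,328.4),t,(213.6,253))); print("near",tri(s,(256,351),t,(212,290)))
print("kink z66",at_z(t,211.6,270,.066))
# column top front corners, arm ends (arm top centreline)
for z in(.2,.22,.24):print(z,"arm near",at_z(t,457.3,230,z),"far",at_z(t,462.5,184,z))
E
```

```text
tray s [0.5296 0.213  0.026 ]
tray s [0.529  0.1051 0.026 ]
tray s [0.3933 0.1078 0.026 ]
tray s [0.3949 0.2127 0.026 ]
tray t [0.5341 0.2123 0.026 ]
tray t [0.5329 0.1013 0.026 ]
tray t [0.4004 0.2131 0.026 ]
tray t [0.3995 0.1062 0.026 ]
far (array([0.5127, 0.2194, 0.0736]), np.float64(0.003641775022161698))
near (array([0.4195, 0.2225, 0.0718]), np.float64(0.00026641511685302995))
kink z66 [0.4713 0.2262 0.066 ]
0.2 arm near [ 0.5411 -0.3705  0.2   ] far [ 0.6516 -0.3891  0.2   ]
0.22 arm near [ 0.537  -0.3654  0.22  ] far [ 0.6457 -0.3836  0.22  ]
0.24 arm near [ 0.5329 -0.3602  0.24  ] far [ 0.6398 -0.3782  0.24  ]
```

Call:
servo_tool(
  motion=[
    [0.4, 2, 6, 0, -2],
    [0.4, 26, 74.2, 0, -20],
    [0.4, 26, 74.2, 0, -20],
    [0.4, 26, 74.2, 0, -20],
    [0.4, 26, 74.2, 0, -20],
    [0.4, 26, 74.2, 0, -20],
    [0.4, 26, 74.2, 0, -20],
    [0.4, 26, 74.2, 0, -20],
    [0.4, 26, 74.2, 0, -20],
    [0.4, 26, 74.2, 0, -20],
    [0.4, 26, 74.2, 0, -20],
    [0.4, 26, 74.2, 0, -20],
    [0.4, 26, 74.2, 0, -20],
    [0.4, 26, 74.2, -8, -20],
    [0.4, 26, 74.2, -8, -20],
    [0.4, 26, 74.2, -8, -20],
    [0.4, 26, 74.2, -8, -20],
  ],
  squeeze=10,
)

```text
time_s: 2.33
ee_pos: [0.4368, 0.2211, 0.3258]
eef_rot: [-3.141, -0.001, -0.022]
force: [0.2, -0.2, 0.2]
grip_width: 0.0562
grip_force: 0.0
```

```bash
python3 - <<'E'
from h import *
s=cam("scene");t=cam("top")
o=ctrl.get_obs();print(o["time_s"],o["ee_pos"],o["eef_rot"],o["qpos"],o["force"],o["grip_width"])
cv2.imwrite("pics/scene1.png",s["image"][:,:,::-1]);cv2.imwrite("pics/top1.png",t["image"][:,:,::-1])
a=np.hstack([crop(s["image"],225,290,80,60,5),crop(s["image"],340,150,80,60,5)])
b=np.hstack([crop(t["image"],200,240,80,60,5),crop(t["image"],420,200,80,60,5)])
cv2.imwrite("pics/z1.png",np.vstack([a,b]))
E
```

```text
2.425 [0.43672201 0.22109731 0.32583078] [-3.14076539e+00 -1.82664094e-03 -2.24304689e-02] [3.93804791e-01 2.49969295e-01 1.77987363e+00 2.01931071e-05
 1.10974457e+00 1.98702187e+00] [-0.63816627 -0.63404125  0.30113004] 0.05624066940020739
```

View pics/z1.png

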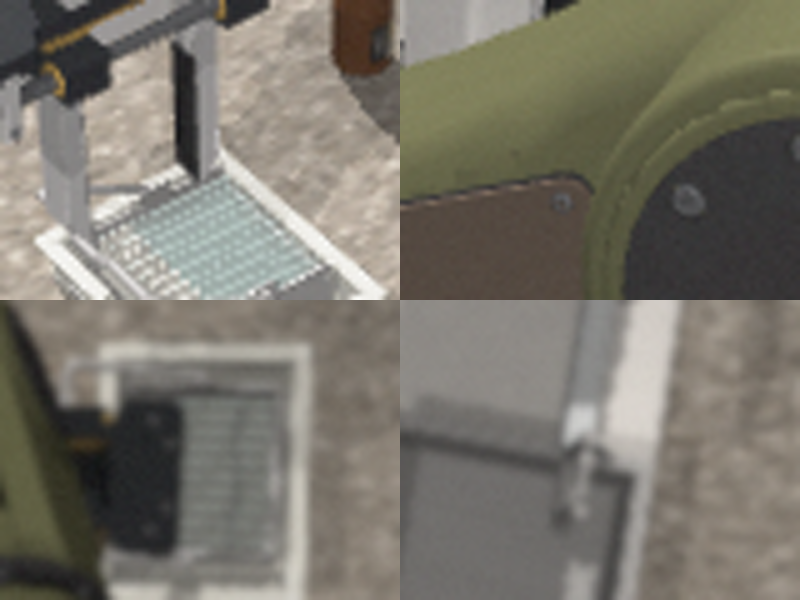

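The top crop shows the hook (nose tip at about (453,243), shoulder at about (457,225)); the scene crop shows the fingers above the bail's crossbar.

Call:
servo_tool(
  motion=[
    [0.4, 0, 0, -5, 0],
    [0.4, 0, 0, -7.2, 0],
    [0.4, 0, 0, -7.2, 0],
    [1, 0, 0, -7.2, 0],
    [1, 0, 0, -7.2, 0],
    [1, 0, 0, -7.2, 0],
    [1, 0, 0, -7.2, 0],
    [1, 0, 0, -7.2, 0],
  ],
  squeeze=10,
)

```text
time_s: 3.42
ee_pos: [0.4366, 0.2211, 0.2528]
eef_rot: [-3.141, -0.0, -0.022]
force: [-0.5, 1.7, 0.9]
grip_width: 0.0098
grip_force: 0.7
```

Call:
servo_tool(
  motion=[
    [1, 0, 0, 0, 0],
    [1, 0, 0, 0, 0],
    [1, 0, 0, 0, 0],
  ],
)

```text
time_s: 3.8
ee_pos: [0.4366, 0.2212, 0.2527]
eef_rot: [-3.141, -0.0, -0.022]
force: [0.1, 2.4, 0.8]
grip_width: 0.0043
grip_force: 10.0
```

Call:
servo_tool(
  motion=[
    [1, 0, -0.5, 0.9, 0],
    [1, 0, -1.1, 1.75, 0],
    [1, 0, -1.9, 2.5, 0],
    [1, 0, -2.5, 2.95, 0],
    [1, 0, -3.1, 3.3, 0],
    [1, 0, -4.1, 3.75, 0],
    [1, 0, -5.1, 4.05, 0],
    [1, 0, -5.8, 4.15, 0],
    [1, 0, -6.5, 4.2, 0],
    [1, 0, -6.5, 4.2, 0],
  ],
)

```text
time_s: 5.05
ee_pos: [0.4366, 0.1557, 0.2946]
eef_rot: [3.142, 0.0, -0.023]
force: [0.5, 1.6, -1.3]
grip_width: 0.0046
grip_force: 10.0
```

```bash
python3 - <<'E'
from h import *
s=cam("scene");t=cam("top")
a=np.hstack([crop(s["image"],225,270,100,110,4),crop(t["image"],180,210,100,110,4)])
cv2.imwrite("pics/z2.png",a)
E
```

```text
(no output)
```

View pics/z2.png

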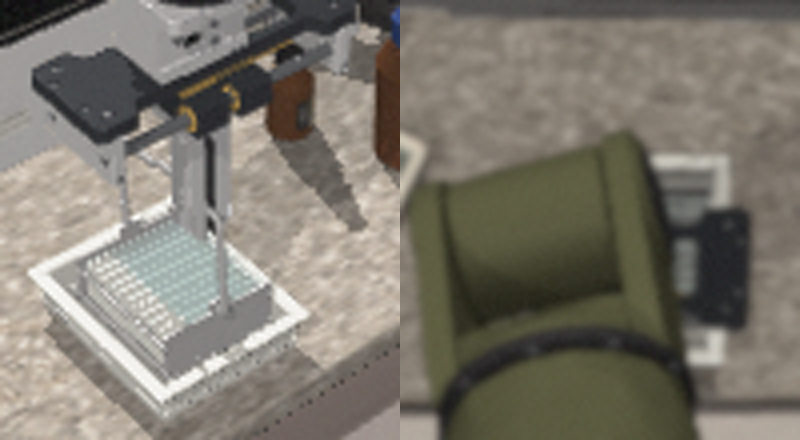

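The bail is upright: the far leg stands at about (125,200) and the near leg at (222,290) in the left crop. Next I'll firm up the grip and lift.

Call:
servo_tool(
  motion=[
    [1, 0, 0, 0, 0],
    [1, 0, 0, 0, 0],
    [1, 0, 0, 1, 0],
    [1, 0, 0, 2.5, 0],
    [1, 0, 0, 4.5, 0],
    [1, 0, 0, 7, 0],
    [1, 0, 0, 10, 0],
    [1, 0, 0, 13, 0],
    [1, 0, 0, 15, 0],
    [1, 0, 0, 15.5, 0],
    [1, 0, 0, 15.5, 0],
  ],
  squeeze=55,
)

```text
time_s: 6.52
ee_pos: [0.4364, 0.1561, 0.4496]
eef_rot: [-3.142, -0.0, -0.022]
force: [0.2, 0.3, -3.3]
grip_width: 0.0033
grip_force: 55.0
```

```bash
python3 - <<'E'
from h import *
np.set_printoptions(precision=4,suppress=True)
s=cam("scene");t=cam("top")
print("legs",at_z(s,280.5,347.5,.04),at_z(s,256,328,.04))
for z in(.19,.215,.24): print(z,"nose",at_z(t,452,243,z+.038),"shoulder",at_z(t,456,225,z+.035))
o=ctrl.get_obs();print(o["force"],o["moment"],o["ee_pos"])
E
```

```text
legs [0.418  0.1534 0.04  ] [0.509  0.1571 0.04  ]
0.19 nose [ 0.5055 -0.3497  0.228 ] shoulder [ 0.5476 -0.3618  0.225 ]
0.215 nose [ 0.501  -0.3435  0.253 ] shoulder [ 0.5422 -0.3554  0.25  ]
0.24 nose [ 0.4965 -0.3374  0.278 ] shoulder [ 0.5368 -0.349   0.275 ]
[ 0.4678 -0.5163 -2.6374] [ 0.0225  0.0953 -0.0499] [0.4365 0.1561 0.449 ]
```

Call:
servo_tool(
  motion=[
    [1, 0, -2, 0, 4],
    [1, 0, -5, 0, 10],
    [1, 0, -9, 0, 18],
    [1, 0, -13, 0, 26],
    [1, 0, -17, 0, 34],
    [1, 0, -21, 0, 42],
    [1, -0.5, -25, 0, 50],
    [1, -1, -29, 0, 58],
    [1, -1.5, -33, 0, 64],
    [1, -2, -37, 0, 70],
    [1, -2.5, -41, 0, 75],
    [1, -3, -45, 0, 79],
    [1, -3.5, -48.5, 0, 81],
    [1, -3.8, -50.5, 0, 82],
    [1, -3.8, -51.4, 0, 82],
    [1, -3.8, -51.4, 0, 82],
    [1, -3.8, -51.4, 0, 82],
  ],
)

```text
time_s: 8.75
ee_pos: [0.3988, -0.3572, 0.4496]
eef_rot: [-3.141, -0.0, 1.409]
force: [-0.3, 0.3, -1.7]
grip_width: 0.0032
grip_force: 55.0
```

```bash
python3 - <<'E'
from h import *
s=cam("scene");t=cam("top")
cv2.imwrite("pics/scene3.png",s["image"][:,:,::-1]);cv2.imwrite("pics/top3.png",t["image"][:,:,::-1])
a=np.hstack([crop(s["image"],320,130,130,170,3),crop(t["image"],390,160,130,170,3)])
cv2.imwrite("pics/z3.png",a)
E
```

```text
(no output)
```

View pics/z3.png

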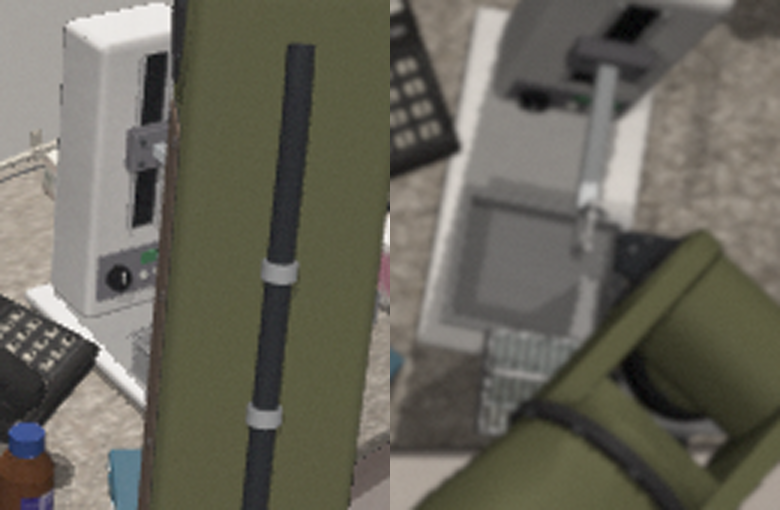

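The top crop shows the rack short of the bath, and the hook from about (455,242) to (456,226). The upper arm hides the hook in the scene view, so I'll measure its height from the lift arm in the first scene picture.

```bash
python3 - <<'E'
from h import *
s=cv2.imread("pics/scene0.png")[:,:,::-1];t=cv2.imread("pics/top3.png")[:,:,::-1]
a=np.hstack([crop(s,335,125,66,100,6),crop(t,430,170,66,100,6)])
for i in range(0,66,10):
    for X in(0,396): cv2.line(a,(X+i*6,0),(X+i*6,6),(0,0,255),1)
for j in range(0,100,10): cv2.line(a,(0,j*6),(6,j*6),(0,0,255),1)
cv2.imwrite("pics/z4.png",a)
E
```

```text
(no output)
```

View pics/z4.png

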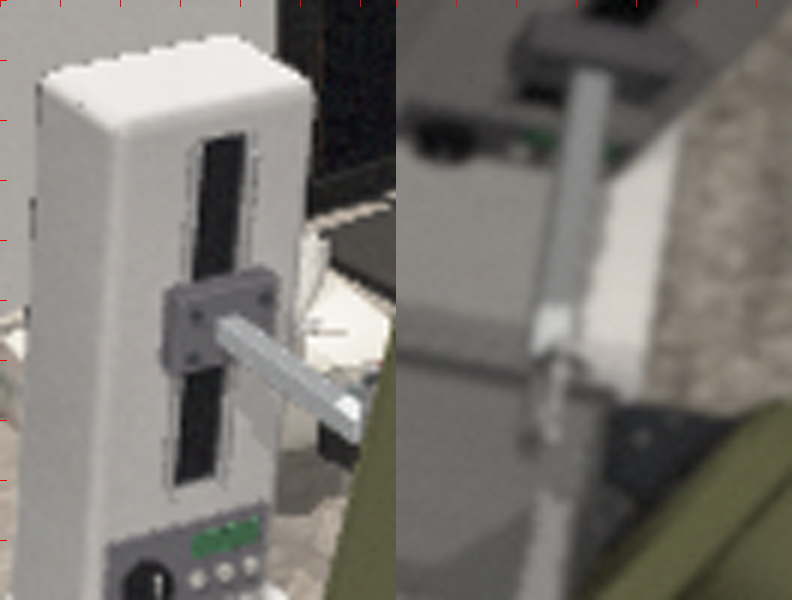

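In this crop the scene view has the column's front top corners at (354.7,146.7) and (387,140.8), and the lift-arm root at (371.3–375,178–183). The top view has the arm root at (462.3,182), the shoulder at (456.3,225) and the nose tip at (454.8,243.3).

```bash
python3 - <<'E'
from h import *
from scipy.optimize import least_squares
np.set_printoptions(precision=4,suppress=True)
s=cam("scene");t=cam("top")
# cam, local x,y,z, usesh, px, weight
F=[(s,.152,.06,.328,0,354.7,146,.5),(s,.152,-.06,.328,0,387,140.3,.5),
(s,.133,.007,.006,1,371.3,178.7,1),(s,.133,-.007,.006,1,375,177.2,1),(s,.133,.007,-.008,1,371.3,183.3,1),
(t,.133,0,.006,1,462.3,182,1),(t,.012,0,.035,1,456,228,1),(t,-.0225,0,.038,1,454.8,243.3,1)]
def res(p):
    r=[]
    for c,a,b,z,k,u,v,w in F:
        P=[p[0]+a*np.cos(p[2])-b*np.sin(p[2]),p[1]+a*np.sin(p[2])+b*np.cos(p[2]),z+k*p[3]]
        r+=list(w*(proj(c,P)[0]-[u,v]))
    return r
f=least_squares(res,[.52,-.35,-.16,.215],x_scale=.01,loss="soft_l1");print(f.x,np.reshape(f.fun,(-1,2)))
C=np.linalg.inv(f.jac.T@f.jac);print(np.sqrt(np.diag(C)))
o=ctrl.get_obs();print(o["ee_pos"],o["eef_rot"])
E
```

```text
[ 0.5221 -0.3546 -0.2372  0.2111] [[-0.2093 -0.8074]
 [ 1.1844 -1.5304]
 [-0.772  -0.1544]
 [-0.5023  0.4116]
 [-1.1497 -0.5338]
 [ 0.6996  0.0045]
 [ 0.6916  1.0648]
 [-0.5793  0.3425]]
[0.0019 0.0021 0.0202 0.0028]
[ 0.3987 -0.3574  0.4498] [3.1414 0.0001 1.4094]
```

Call:
servo_tool(
  motion=[
    [1, 0.1, 0.3, -0.5, -2.5],
    [1, 0.2, 0.3, -1, -4.3],
    [1, 1, 0.1, -1, -4.3],
    [1, 3, -0.3, -1, -4.3],
    [1, 5, -0.8, -1, -4.3],
    [1, 7, -1.3, -1, -4.3],
    [1, 8.2, -1.6, -1, -4.3],
    [1, 8.6, -1.7, -1, -4.3],
    [1, 8.6, -1.7, -1, -4.3],
    [1, 8.6, -1.7, -1, -4.3],
  ],
  squeeze=60,
)

```text
time_s: 10.2
ee_pos: [0.4842, -0.3749, 0.4399]
eef_rot: [3.141, 0.0, 1.334]
force: [0.6, -0.3, -1.2]
grip_width: 0.003
grip_force: 60.0
```

```bash
python3 - <<'E'
from h import *
s=cam("scene");t=cam("top")
cv2.imwrite("pics/scene5.png",s["image"][:,:,::-1]);cv2.imwrite("pics/top5.png",t["image"][:,:,::-1])
a=np.hstack([crop(s["image"],325,130,80,120,5),crop(t["image"],400,180,80,120,5)])
for i in range(0,80,10):
    for X in(0,400): cv2.line(a,(X+i*5,0),(X+i*5,6),(0,0,255),1)
for j in range(0,120,10): cv2.line(a,(400,j*5),(406,j*5),(0,0,255),1)
cv2.imwrite("pics/z5.png",a)
E
```

```text
(no output)
```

View pics/z5.png

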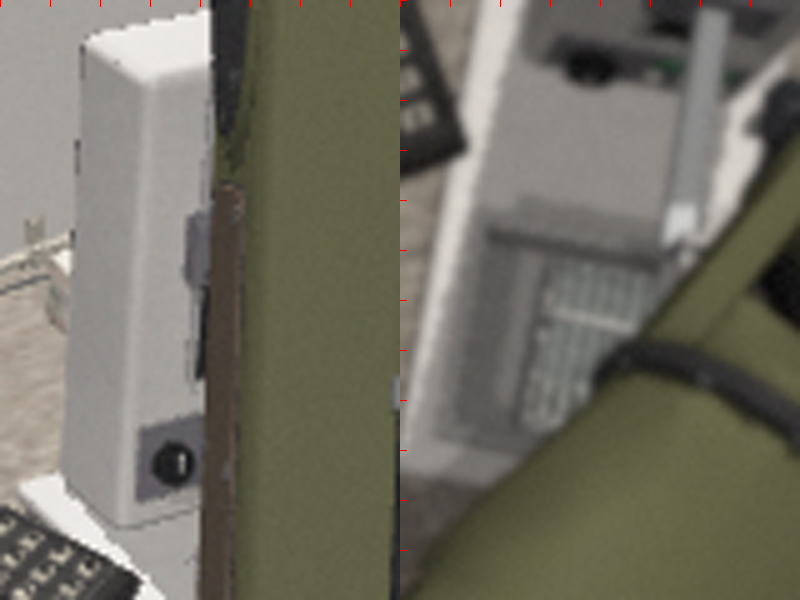

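The top crop shows the crossbar from its left corner at about (430.6,242.6) to (448,245.6), with the rack's front edge under the hook. I'll check the grip offset along the bail.

```bash
python3 - <<'E'
from h import *
np.set_printoptions(precision=4,suppress=True)
t=cam("top");s=cam("scene")
g=np.array([.4842,-.3749]);a=np.radians(-13.5);ex=np.array([np.cos(a),np.sin(a)]);ey=np.array([-np.sin(a),np.cos(a)])
for p in [(430.6,242.6),(440,244.2),(448,245.6)]:
    for z in(.257,.267):
        P=at_z(t,*p,z);d=P[:2]-g;print(z,P,"ex",d@ex,"ey",d@ey)
# predicted leg pixels for offset 28.5
for off in(26,28.5,31):
    for y in(43,49): P=np.r_[g+ey*(off+y)/1e3,.257];print(off,y,proj(t,P))
E
```

```text
0.257 [ 0.5017 -0.2957  0.257 ] ex -0.0015027489917031488 ey 0.081130378598866
0.267 [ 0.4999 -0.2936  0.267 ] ex -0.003753440756549375 ey 0.08270198964963961
0.257 [ 0.4979 -0.3161  0.257 ] ex -0.0004244155376638721 ey 0.06036484487023693
0.267 [ 0.4961 -0.3139  0.267 ] ex -0.0026843649437814153 ey 0.06211473088906076
0.257 [ 0.4946 -0.3335  0.257 ] ex 0.0004076785444302197 ey 0.04270396991262045
0.267 [ 0.4928 -0.3311  0.267 ] ex -0.0018594145040245935 ey 0.04460547697619829
26 43 [[436.1626 243.1541]]
26 49 [[433.4735 242.5564]]
28.5 43 [[435.042 242.905]]
28.5 49 [[432.3535 242.3074]]
31 43 [[433.9216 242.656 ]]
31 49 [[431.2338 242.0585]]
```

Call:
servo_tool(
  motion=[
    [1, 0.5, -0.1, 0, 0],
    [1, 1.2, -0.3, 0, 0],
    [1, 2, -0.55, 0, 0],
    [1, 2.6, -0.7, 0, 0],
    [1, 2.9, -0.8, 0, 0],
    [1, 2.9, -0.8, 0, 0],
    [1, 2.9, -0.8, 0, 0],
  ],
)

```text
time_s: 11.28
ee_pos: [0.5134, -0.3829, 0.4397]
eef_rot: [-3.142, 0.0, 1.334]
force: [-0.4, -0.2, -1.5]
grip_width: 0.0028
grip_force: 60.0
```

Call:
servo_tool(
  motion=[
    [1, 0, 0, -0.3, 0],
    [1, 0, 0, -0.6, 0],
    [1, 0, 0, -0.9, 0],
    [1, 0, 0, -1.2, 0],
    [1, 0, 0, -1.2, 0],
    [1, 0, 0, -1.2, 0],
  ],
)

```text
time_s: 12.02
ee_pos: [0.5136, -0.3829, 0.4278]
eef_rot: [3.141, 0.0, 1.334]
force: [-0.7, 0.7, -2.2]
grip_width: 0.0031
grip_force: 60.0
```

Call:
servo_tool(
  motion=[
    [1, 0, 0, -0.2, 0],
    [1, 0, 0, -0.4, 0],
    [1, 0, 0, -0.6, 0],
    [1, 0, 0, -0.8, 0],
    [1, 0, 0, -0.8, 0],
    [1, 0, 0, -0.8, 0],
  ],
)

```text
time_s: 12.78
ee_pos: [0.5136, -0.3829, 0.4198]
eef_rot: [3.141, 0.0, 1.334]
force: [-0.0, -0.4, 2.9]
grip_width: 0.0031
grip_force: 60.0
```

Call:
servo_tool(
  motion=[
    [1, 0, 0, -0.2, 0],
    [1, 0, 0, -0.4, 0],
    [1, 0, 0, -0.6, 0],
    [1, 0, 0, -0.6, 0],
    [1, 0, 0, -0.6, 0],
  ],
)

```text
time_s: 13.4
ee_pos: [0.5134, -0.3829, 0.4135]
eef_rot: [-3.141, -0.0, 1.334]
force: [-2.9, 0.2, 2.7]
grip_width: 0.0027
grip_force: 60.0
```

```bash
python3 - <<'E'
from h import *
o=ctrl.get_obs();print(o["force"],o["moment"],o["ee_pos"])
t=cam("top");cv2.imwrite("pics/top6.png",t["image"][:,:,::-1])
a=np.hstack([crop(cv2.imread("pics/top5.png")[:,:,::-1],410,190,80,80,5),crop(t["image"],410,190,80,80,5)])
cv2.imwrite("pics/z6.png",a)
E
```

```text
[-2.87923836  0.23930455  2.65851598] [0.00724218 0.3425807  0.07873978] [ 0.51344614 -0.38294211  0.41345082]
```

View pics/z6.png

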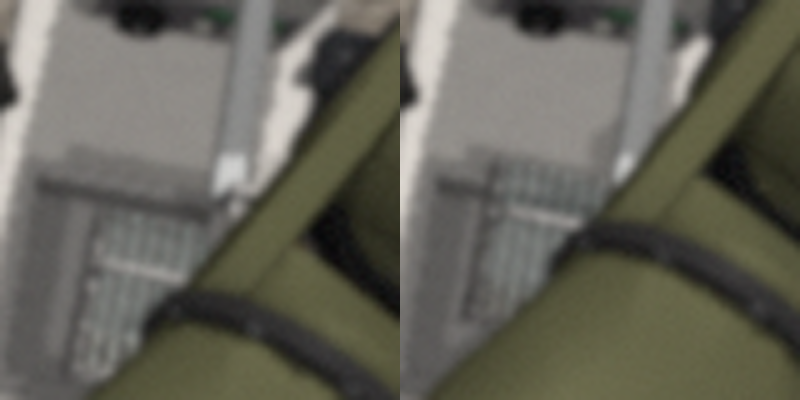

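The right crop shows the crossbar lying over the hook's mouth, parallel to before, with no visible tilt. I'll keep pressing.

Call:
servo_tool(
  motion=[
    [1, 0, 0, -0.2, 0],
    [1, 0, 0, -0.4, 0],
    [1, 0, 0, -0.6, 0],
    [1, 0, 0, -0.8, 0],
    [1, 0, 0, -1, 0],
    [1, 0, 0, -1, 0],
  ],
)

```text
time_s: 14.2
ee_pos: [0.5134, -0.3829, 0.4028]
eef_rot: [-3.14, -0.001, 1.334]
force: [-4.9, 0.4, 0.2]
grip_width: 0.003
grip_force: 60.0
```

Call:
servo_tool(
  motion=[
    [1, 0, 0, -0.2, 0],
    [1, 0, 0, -0.4, 0],
    [1, 0, 0, -0.6, 0],
    [1, 0, 0, -0.8, 0],
    [1, 0, 0, -0.8, 0],
  ],
)

```text
time_s: 14.82
ee_pos: [0.5136, -0.3829, 0.3954]
eef_rot: [-3.141, -0.0, 1.334]
force: [0.0, 0.2, -1.6]
grip_width: 0.0032
grip_force: 60.0
```

The forces fell back to the hanging weight, so the bail is past the gate. Next I'll feel for the seat.

Call:
servo_tool(
  motion=[
    [1, 0, 0, -0.1, 0],
    [1, 0, 0, -0.2, 0],
    [1, 0, 0, -0.3, 0],
    [1, 0, 0, -0.3, 0],
  ],
)

```text
time_s: 15.32
ee_pos: [0.5136, -0.3828, 0.3931]
eef_rot: [3.141, 0.0, 1.334]
force: [-0.7, 0.2, 4.3]
grip_width: 0.0028
grip_force: 60.0
```

Call:
servo_tool(
  motion=[
    [1, 0, 0, -0.1, 0],
    [1, 0, 0, -0.2, 0],
    [1, 0, 0, -0.2, 0],
  ],
)

```text
time_s: 15.7
ee_pos: [0.5136, -0.3827, 0.3918]
eef_rot: [3.14, 0.0, 1.334]
force: [-2.9, 2.5, 10.7]
grip_width: 0.0032
grip_force: 60.0
```

The bail is on the seat. I'll ease off, then release.

Call:
servo_tool(
  motion=[
    [1, 0, 0, 0.15, 0],
    [1, 0, 0, 0.2, 0],
    [1, 0, 0, 0.2, 0],
  ],
  squeeze=20,
)

```text
time_s: 16.08
ee_pos: [0.5135, -0.383, 0.3924]
eef_rot: [-3.141, 0.0, 1.334]
force: [0.7, -2.3, -0.3]
grip_width: 0.0046
grip_force: 19.9
```

Call:
servo_tool(
  motion=[
    [0.85, 0, 0, 0, 0],
    [0.7, 0, 0, 0, 0],
    [0.6, 0, 0, 0, 0],
    [0.5, 0, 0, 0, 0],
    [0.5, 0, 0, 0, 0],
    [0.5, 0, 0, 0, 0],
    [0.5, 0, 0, 2, 0],
    [0.5, 0, 0, 5, 0],
    [0.5, 0, 0, 9, 0],
    [0.5, 0, 0, 13, 0],
    [0.5, 0, 0, 13, 0],
  ],
)

```text
time_s: 17.45
ee_pos: [0.5132, -0.3825, 0.5261]
eef_rot: [3.137, 0.003, 1.334]
force: [-0.2, -0.8, -0.8]
grip_width: 0.0473
grip_force: 0.0
```

Call:
servo_tool(
  motion=[
    [0.5, -3, 0, 0, 0],
    [0.5, -8, -2, 0, -6],
    [0.5, -14, -5, 0, -14],
    [0.5, -20, -8, 0, -22],
    [0.5, -25, -11, 0, -30],
    [0.5, -30, -14, 0, -40],
    [0.5, -35, -16, 0, -50],
    [0.5, -40, -17, 0, -57],
    [0.5, -42, -17, 0, -57],
    [0.5, -42, -17, 0, -57],
    [0.5, -42, -17, 0, -57],
  ],
)

```text
time_s: 18.82
ee_pos: [0.0948, -0.5526, 0.5225]
eef_rot: [-3.142, -0.0, 0.341]
force: [0.5, -0.3, -0.2]
grip_width: 0.0471
grip_force: 0.0
```

```bash
python3 - <<'E'
from h import *
s=cam("scene");t=cam("top")
print(ctrl.get_obs()["qpos"],ctrl.get_obs()["ee_pos"])
a=np.hstack([crop(s["image"],345,145,80,120,5),crop(t["image"],410,180,80,120,5)])
cv2.imwrite("pics/z7.png",a)
E
```

```text
[-1.46609556e+00  2.66399786e-01  1.29437219e+00  1.39428206e-04
  1.58087004e+00 -2.36665713e-01] [ 0.09488874 -0.55266854  0.5225892 ]
```

View pics/z7.png

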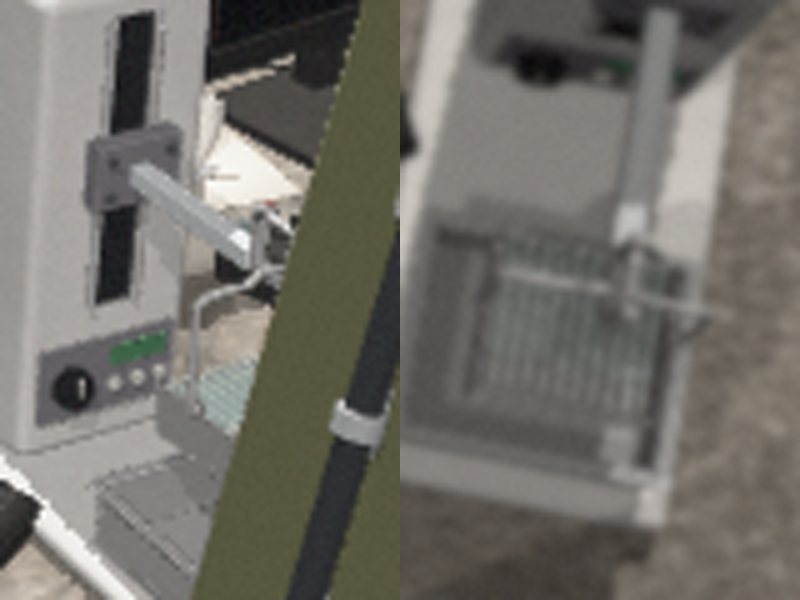

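The crops show the rack hanging from the hook over the bath, with the crossbar inside the mouth. In the top view its ends are at about (430,234) and (472,243), and the hook is at (456,240). I'll check centring and level numerically.

```bash
python3 - <<'E'
from h import *
np.set_printoptions(precision=1,suppress=True)
t=cam("top");s=cam("scene")
c=np.array([.5221,-.3546])
for a in(-13.5,):
  ex=np.array([np.cos(np.radians(a)),np.sin(np.radians(a))]);ey=np.array([-ex[1],ex[0]])
  for tilt in(-10,0,10):
    for y,dz in((0,0),(43,-5),(-43,-5),(49,-12),(-49,-12),(49,-77),(-49,-77)):
      k=np.radians(tilt);Y=(y*np.cos(k)-dz*np.sin(k))/1e3;Z=.2116+(y*np.sin(k)+dz*np.cos(k))/1e3
      P=np.r_[c+ey*Y-.002*ex,Z];print(tilt,y,dz,proj(t,P)[0],proj(s,P)[0])
g=cv2.cvtColor(t["image"],cv2.COLOR_RGB2GRAY)
print(g[228:254,424:482:2])
E
```

```text
-10 0 0 [451.9 238. ] [398.7 199.9]
-10 43 -5 [432.9 235.1] [386. 207.]
-10 -43 -5 [470.9 241.9] [411.4 195.8]
-10 49 -12 [430.3 235.3] [384.3 209.8]
-10 -49 -12 [473.3 243.1] [413.2 197.1]
-10 49 -77 [429.7 241.4] [385.5 228.3]
-10 -49 -77 [470.6 248.9] [413.6 215.6]
0 0 0 [451.9 238. ] [398.7 199.9]
0 43 -5 [432.9 234.3] [385.8 204.8]
0 -43 -5 [469.9 242.5] [411.  198.1]
0 49 -12 [429.8 234.3] [383.7 207.4]
0 -49 -12 [471.7 243.6] [412.4 199.9]
0 49 -77 [424.6 239.6] [381.6 227.3]
0 -49 -77 [464.4 248.4] [409.7 219.4]
10 0 0 [451.9 238. ] [398.7 199.9]
10 43 -5 [433.5 233.7] [386.  202.4]
10 -43 -5 [468.4 242.9] [410.2 200.5]
10 49 -12 [429.9 233.5] [383.6 204.8]
10 -49 -12 [469.5 244. ] [411.2 202.6]
10 49 -77 [420.2 237.7] [378.2 225.4]
10 -49 -77 [457.9 247.7] [405.4 222.7]
[[ 68  70  79  89  91  96 103  89  91  92  84  92  91  91 119 129 109 136
  149 171 174 174 175 165 122 104 103 101 105]
 [ 76  72  80  95  89  87  96  88  94  92  88  97  90  87  97  91  95 113
  122 162 172 175 174 162 121 111 108 104 112]
 [ 86  83  77  93  97  89  90  87  91  92  87 102  92  90  81  68 10
[... 2136 characters left out ...]
109 105  99  92  93 103  91  92  94  95  95  89
   89  64  87  95 101 101  98 100 105 103 106]
 [ 83  87 104 108 113 105 110 105  97  94  92 103  94  93  97  94  99  91
   86  65  85 110 106 101 103 101 112 109 108]
 [ 84  87 101 104 113 102 110 102  99 101  95 104  99  96 101  96 104  93
   84  64  91 122 113 105 106 101 105 108 104]
 [ 84  90 101 101 107  99 107 101  99 107  97 103 100  98 102  97 106  95
   83  67  94 130 116 109 108  99  96 105 102]
 [ 82  94 104 101 105  97 104  97  97 111  99 101 102 101 103 104 111 101
   86  65 103 131 117 103 101  99  96 104 105]
 [ 79  96 106 101 106 100 101 101  99 110  99 101 103 102 108 109 116 109
   85  70 111 132 113  98  95 101  97 106 109]]
```

Call:
servo_tool(
  motion=[
    [0.5, 0, 0, 0, 0],
    [0.5, 0, 0, 0, 0],
    [0.5, 0, 0, 0, 0],
    [0.5, 0, 0, 0, 0],
    [0.5, 0, 0, 0, 0],
    [0.5, 0, 0, 0, 0],
    [0.5, -8, 0, 0, 0],
    [0.5, -14, 0, 0, 0],
    [0.5, -20, 0, 0, 0],
    [0.5, -20, 0, 0, 0],
    [0.5, -20, 0, 0, 0],
  ],
)

```text
time_s: 20.4
ee_pos: [-0.1067, -0.5529, 0.5226]
eef_rot: [-3.142, -0.0, 0.338]
force: [0.3, -0.6, -0.2]
grip_width: 0.0472
grip_force: 0.0
```

```bash
python3 - <<'E'
from h import *
np.set_printoptions(linewidth=200)
s=cam("scene");t=cam("top")
cv2.imwrite("pics/s8.png",s["image"][:,:,::-1]);cv2.imwrite("pics/t8.png",t["image"][:,:,::-1])
g=cv2.cvtColor(s["image"],cv2.COLOR_RGB2GRAY)
print(g[195:232,376:420:1][:, :])
z7=cv2.imread("pics/z7.png",0);d=cv2.resize(z7[:,400:],(80,120),interpolation=cv2.INTER_AREA).astype(int)-cv2.cvtColor(t["image"],cv2.COLOR_RGB2GRAY)[180:300,410:490]
print("top change",abs(d).mean(),abs(d).max())
E
```

```text
[[169 153 150 ...  76  87  71]
 [167 150 149 ...  86 130  64]
 [166 150 149 ...  62  62  59]
 ...
 [137 118 117 ...  90  90  88]
 [132 118 119 ...  89  90  89]
 [146 120 117 ...  90  88  91]]
top change 2.728125 28
```

```bash
python3 - <<'E'
import cv2
g=cv2.imread("pics/s8.png",0)
print("     "+" ".join(f"{c%100:2d}" for c in range(376,424)))
for r in range(184,234): print(r," ".join(f"{v*99//255:2d}" for v in g[r,376:424].astype(int)))
E
```

```text
76 77 78 79 80 81 82 83 84 85 86 87 88 89 90 91 92 93 94 95 96 97 98 99  0  1  2  3  4  5  6  7  8  9 10 11 12 13 14 15 16 17 18 19 20 21 22 23
184 59 58 58 66 68 67 67 66 64 65 89 88 88 89 93 93 93 92 92 91 90 89 88 90 84 72 71 54 49 55 61 59 42 26 29 27 22 26 31 26 26 30 31 31 34 31 29 41
185 62 58 59 59 62 69 67 66 67 73 84 87 87 86 86 91 91 90 93 80 71 70 54 52 57 64 62 58 55 59 20 24 27 29 31 29 26 22 19 19 27 31 29 31 35 28 26 25
186 53 59 58 58 59 60 69 66 67 66 66 74 83 85 63 57 70 69 71 68 67 73 60 49 57 66 64 61 61 41 30 27 25 31 31 25 28 32 28 27 34 33 27 24 33 31 29 26
187 58 58 57 58 58 58 59 65 69 67 66 66 66 53 61 62 63 71 71 57 42 41 64 67 42 68 66 65 64 29 32 29 21 21 22 19 28 31 30 30 46 51 29 26 21 20 22 27
188 58 58 57 53 61 57 57 59 60 70 66 67 66 74 59 64 63 62 66 44 27 34 56 85 81 72 68 25 28 31 29 27 31 29 27 27 32 37 30 25 22 29 29 25 22 24 37 29
189 59 58 58 57 53 58 57 58 58 59 67 66 66 66 66 62 57 52 56 50 39 54 46 53 81 81 71 21 31 32 29 22 31 31 31 31 28 29 41 30 27 24 20 23 30 28 31 35
190 58 57 57 58 64 57 53 57 57 57 59 64 68 66 66 66 64 50 44 48 49 5
[... 5743 characters left out ...]
 60 62 69 70 62 70 64 64 65 70 71 64 71 72 63 65 65 64 66 63 66 55 67 64 57 51 55 53 35 34 34 34 34 34 35 34
230 51 45 45 46 46 45 45 46 45 46 45 45 50 55 62 71 69 64 63 66 71 63 69 67 64 65 64 64 66 63 56 61 64 58 51 56 64 59 60 46 35 34 34 34 33 34 34 34
231 56 46 45 45 45 45 45 46 45 45 46 45 46 50 65 63 64 72 66 62 68 66 63 66 63 66 62 55 62 63 57 50 65 55 63 63 64 56 61 43 33 34 33 34 34 34 35 34
232 65 52 46 46 46 45 45 45 45 45 45 45 45 45 41 54 60 64 71 63 65 64 62 62 53 63 66 75 53 55 57 55 60 63 64 64 67 67 57 36 34 34 35 35 34 34 34 34
233 67 67 61 53 48 46 45 46 45 45 45 45 45 45 45 46 55 63 64 63 64 48 60 64 62 53 47 66 55 64 60 63 64 64 71 71 67 45 39 34 34 34 34 34 34 34 34 34
```

```bash
python3 -c "
from station import ctrl
print(ctrl.hand_in())"
```

```text
the job is handed in; nothing more can be done
None
```

I swung up the bail, lifted the rack out and hung it on the stainer's hook, past the gate and on the seat. The last camera images show the gate closed and the rack centred, level to within about 3°; the job is handed in at about 20 s, and its verdict wasn't shown.

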